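Load two jar lids into the sloped lid rack

ROBOT

A 7-joint arm with a two-finger parallel gripper is mounted at the origin on the work surface. World frame = base frame: x ahead of the robot, y to its left, z up, the work surface at z = 0. Lengths are in mm, angles in degrees, forces in N, time in s.
With the tool pointing down it reaches from about 400 to 750 mm from the base axis. Payload 19.5 kg.
Tool frame: the origin (TCP) lies where the fingers leave the gripper's body, on its centre line; the fingertips stand 73 mm ahead of it and the grasp point (between the pads) lies 54 mm ahead of it (r.grip_depth is the distance from the TCP to the grasp point, in mm); z points along the fingers, y is the line along which they close (so a half turn about z gives the same grasp; the last joint's range is limited). The gripper opens to 85 mm and grips with 20 to 120 N. Pads are 22 mm wide; open, the fingers measure 114 mm over their backs; the gripper's body (76 mm by 85 mm) begins 54 mm behind the grasp point. The pads swing forward as they close: fully open they stand 13 mm farther back than shut.
Start: joints at [-67.936, 40.479, -1.581, 85.061, 1.261, 54.483, -4.326], TCP at [238.015, 523.405, 303.868] pointing down, gripper open.
Joint ranges: [-155.06, 155.06], [-18.47, 123.98], [-90, 86.84], [0, 140.48], [-83.41, 263.41], [0, 116], [-161.91, 161.91]. Speed limits (degrees/s): [108.29, 108.29, 147.25, 147.25, 172.46, 172.46, 172.46].

INTERFACE

Orientations are given as [roll, pitch, yaw] about the fixed x, y, z axes, in that order (R = Rz(yaw) Ry(pitch) Rx(roll)).
In Python, from station import r, capture, job gives the robot as it stands.
- The arm moves only by the tool step_arm, never from a script. Its argument "commands" is a list that holds one entry, the list of rows, each a list of 7 numbers: the opening, from 0 (shut) to 1 (fully open), then the shift along the tool's x, y, z in units of 50 mm (1.0 is 50 mm), then the turn, a rotation vector about the tool's x, y, z in units of 8 degrees (1.0 is 8 degrees). In form: [[[gripper, tx, ty, tz, wx, wy, wz], ...]]. A call has 1 to 5 rows; each row is the pose to reach, as a shift and turn from the pose commanded when the call began, along the tool's axes at that moment; what a row does not reach only later rows make up. A row lasts 1/10 s, in which the tool goes at most 50 mm and 8.59 degrees, less where a joint would pass 70% of its speed; a pose out of reach is approached as far as the arm can. A call with a gripper value outside its range is refused whole. The fingers move at their own pace and stop on an object; "newtons" is the grip in N (left out, the last holds). Time passes only in rows, so rows that repeat a pose let the fingers close. It gives the time, the measured TCP pose, the force, the opening and the grip force at its end, in the units of the state.
- r.state(): the state, without advancing time (a new reading comes with each control period).
- capture(name): name is "scene" or "top" or "wrist"; returns a dict with "color" (400x640x3 uint8, red, green, blue), "camera_matrix" (3x3 intrinsics, pixels), "world_from_camera" (4x4, takes a point from camera to world coordinates); the wrist camera has in their place "hand_eye" (4x4, takes a point from camera to tool coordinates, whose origin is the TCP and whose axes are the flange's). Camera axes: x right, y down, z forward; pixel columns grow to the right and rows downward; lengths in mm; the calibration is good to about 2 mm. The wrist camera is an equidistant fisheye: a pixel r from the principal point sees the ray r / f radians off the axis. A picture is of the moment at which its call begins: read the wrist's pose just before it. There is no depth.
- job.job_done(): hands the job in; it is judged then, once.
The state is a dict: "time": time; "q": joint angles; "qd": joint speeds; "joint_torque": joint torques, N m; "tcp_pos": TCP position; "tcp_rot": TCP orientation; "contact_force": force on the tool from outside, world axes, zero at the start; "moment": the same for the moment, N m; "opening": finger opening in mm; "grip_force": force on a finger pad.
Only numpy, scipy, OpenCV 4.12 (cv2) and the standard library are available. Lean on these libraries where they do the work, as an engineer would, in place of code of your own. Each camera call takes 0.05 s, during which the arm holds its last target. There are 200 camera calls.

TASK

Load the lid rack on the honey bench: with a fingertip, gently roll each of the two lids that stand on edge at the low front end of the two gutters up its slope, until it is past the orange spring catch and the catch has snapped shut behind it, so that the lid cannot roll back down. Only push the lids, do not grip them or lift them out of their gutters, and leave the jars and the other things on the bench as they are.

Things in the scene. Friction and masses are not known exactly. Their poses are not given: they have to be found in the camera images.
- gutters: steel lid rack, fixed: two U-gutters side by side rising 10 degrees away from the robot, heading within 20 degrees of straight ahead. Origin: midway between them, at floor level, at the inner face of the front lip, 35 mm above the bench. x runs up the slope, y to the left, z square to the floor. Gutter centre lines at y = +45 and -45 mm; 19 mm wide inside, walls 2 mm thick, 18 mm high
- end_stop (a point): the upper end of the rack, midway between the gutters, at floor level, on the face of the fixed end stops (40 mm high): x = 235 mm of gutters; each gutter has room for two lids. At the low end is a front lip 3 mm thick, 7 mm high. Above z = 18 mm all is open between lip and stops: a fingertip 20 to 30 mm above the floor clears the walls and meets the lid at its axle
- lid_white: white plastic screw lid on edge in one of the gutters (which gutter varies). Rigid disc, 63 mm across, 16 mm thick, 14 to 30 g. Origin: centre of the disc, 31.5 mm above the gutter floor; own y = its axle, across the gutter; it turns about y as it rolls. Starts resting on the front lip, centre at x = 20 mm of gutters. Once loaded it rests on the catch at x = about 120 mm; touching the end stop it would be at x = 203 mm
- lid_gold: gold-coloured metal screw lid on edge in one of the gutters (which gutter varies). Rigid disc, 63 mm across, 16 mm thick, 14 to 30 g. Origin: centre of the disc, 31.5 mm above the gutter floor; own y = its axle, across the gutter; it turns about y as it rolls. Starts resting on the front lip, centre at x = 20 mm of gutters. Once loaded it rests on the catch at x = about 120 mm; touching the end stop it would be at x = 203 mm
- catch_left (a joint): orange leaf catch on the OUTER wall of the left gutter, swings sideways. 0 rad = shut, 9.5 mm into the gutter; a passing lid swings it out to 0.2-0.3 against a weak spring (under 1 N); springs back to 0 once the lid is wholly past. In gutters: pin at x = 58, y = +60 mm, free tip at x = 92 mm, 6.5 to 17 mm above the floor (no higher than the walls)
- catch_right (a joint): orange leaf catch on the OUTER wall of the right gutter, swings sideways. 0 rad = shut, 9.5 mm into the gutter; a passing lid swings it out to 0.2-0.3 against a weak spring (under 1 N); springs back to 0 once the lid is wholly past. In gutters: pin at x = 58, y = -60 mm, free tip at x = 92 mm, 6.5 to 17 mm above the floor (no higher than the walls)
- jar_amber: capped honey jar (amber honey, white lid), 73 mm across, 157 mm tall, standing. Loose; leave it. Origin: the centre of its underside
- jar_pale: capped honey jar (pale yellow honey, white lid), 73 mm across, 157 mm tall, standing. Loose; leave it. Origin: the centre of its underside
- jar_open: honey jar without a lid (dark amber honey), 73 mm across, 154 mm tall, standing. Loose; leave it. Origin: the centre of its underside
- lid_flat: a spare white lid lying FLAT on the bench beside the rack, 63 mm across, 16 mm thick; not part of the job. Loose; leave it. Origin: the centre of its underside
- pen: blue and red pen lying on the bench, 140 mm long, 10 mm thick (it lies along its own x). Loose; leave it. Origin: the centre of its underside
- loupe: small black stand magnifier, 42 mm square foot, 32 mm tall. Loose; leave it. Origin: the centre of its underside
Not all that is in view belongs to the job. Of the things that look like the lid_gold, the smaller one is meant.

How it is judged (in metres and radians):
At the end, for the whole second after the job is handed in: Both lids stand on edge in their own gutters uphill of their catches (centre at x > 110 mm of gutters and 26 to 38 mm above the floor, axle within 0.2 rad of square to the gutter), at rest (under 20 mm/s), and both catches are shut (under 0.06 rad) (x of each of lid_white, lid_gold in the frame of gutters above 0.11 m and z of lid_white in the frame of gutters between 0.026 and 0.038 m and angle between the y axis of each of lid_white, lid_gold and the y axis of gutters, either way round below 0.2 rad and linear speed of each of lid_white, lid_gold below 0.02 m/s and z of lid_gold in the frame of gutters between 0.026 and 0.038 m and ((y of lid_white in the frame of gutters above 0.03 m and y of lid_gold in the frame of gutters below -0.03 m) or (y of lid_white in the frame of gutters below -0.03 m and y of lid_gold in the frame of gutters above 0.03 m)) and value of joint each of catch_left, catch_right below 0.06 rad); the robot touches nothing.
It fails at once if a lid is lifted in its gutter (centre more than 43 mm above the gutter floor) (z of any of lid_white, lid_gold in the frame of gutters above 0.043 m).
It fails at once if a lid is gripped, or pushed with more than 20 N (contact force between the fingers and lid_white above 20 N or contact force between the fingers and lid_gold above 20 N).
It fails at once if a bystander is shifted by more than 20 mm (distance of any of jar_amber, jar_pale, jar_open, lid_flat, pen, loupe from where it was at the start of the episode above 0.02 m).
It fails at once if a bystander is tipped (angle between any of jar_amber, jar_pale, jar_open, lid_flat, pen, loupe's own z axis and vertical above 0.25 rad).
It also fails if it takes over 54 s, if anything falls off the work surface, if the arm or the gripper's body presses on something with over 40 N, if the wrist force passes 120 N, or if a joint passes its speed limit or range.

## Working session

There is one attempt and no reset: what is moved stays moved. The work goes in short steps, Python scripts to look and compute and a tool call to move; the robot and the scene stay as the last step left them, time stands still between calls to the robot, and variables do not carry over. Pictures are saved under pics/ and viewed, at most 10 in all, crops included, and the job is handed in when it is done.

Besides the shell and the picture viewer there is one more tool, called after "Call:" as name(argument=value, ...), one argument or row to a line, values as JSON. step_arm: Moves the arm, as the interface text tells. Its arguments: {"type":"object","properties":{"commands":{"type":"array","items":{"type":"array","items":{"type":"array","items":{"type":"number"}}}},"newtons":{"type":"number"}},"required":["commands"]}

```bash
mkdir -p pics; ls
python3 - <<'E'
from station import r,capture,job
import cv2,pickle
s=r.state();print(s)
d={n:capture(n) for n in("scene","top")}
pickle.dump(d,open("v0.pkl","wb"))
for n in d:
    cv2.imwrite(f"pics/{n}0.png",d[n]["color"][:,:,::-1]);print(n,d[n]["camera_matrix"],d[n]["world_from_camera"].round(3))
E
```

```text
pics
{'time': 0.0, 'q': array([-67.93598558,  40.51391354,  -1.58159169,  85.08330022,
         1.26195728,  54.48391105,  -4.32735545]), 'qd': array([ 0.04786919, -0.07388535,  0.00509383, -0.01978752, -0.06541603,
       -0.07074264, -0.01736913]), 'joint_torque': array([ 1.43837851e-04, -8.83226681e+01,  1.23466652e+00, -2.36176711e+01,
        1.69726816e-02,  6.45967608e-03, -3.98452198e-05]), 'tcp_pos': array([237.95365552, 523.25022902, 303.43218903]), 'tcp_rot': array([-1.79936350e+02,  3.76380586e-03,  1.55545496e+02]), 'contact_force': array([ 0.24126982, -0.56610591,  0.41476889]), 'moment': array([-0.06525747,  0.03520971,  0.0392749 ]), 'grip_force': 0.0, 'opening': 85.17349906904818}
scene [[464.19966393   0.         315.40185217]
 [  0.         464.19966393 196.79532006]
 [  0.           0.           1.        ]] [[-3.770000e-01  6.940000e-01 -6.130000e-01  1.279814e+03]
 [ 9.260000e-01  2.900000e-01 -2.420000e-01  2.882250e+02]
 [ 9.000000e-03 -6.590000e-01 -7.520000e-01  9.419540e+02]
 [ 0.000000e+00  0.000000e+00  0.000000e+00  1.000000e+00]]
top [[439.86501174   0.         317.08134391]
 [  0.         439.86501174 197.29309761]
 [  0.           0.           1.        ]] [[-1.400000e-02 -9.940000e-01  1.120000e-01  4.671020e+02]
 [-1.000000e+00  1.400000e-02 -4.000000e-03  4.027000e+01]
 [ 2.000000e-03 -1.120000e-01 -9.940000e-01  1.033543e+03]
 [ 0.000000e+00  0.000000e+00  0.000000e+00  1.000000e+00]]
```

View pics/scene0.png

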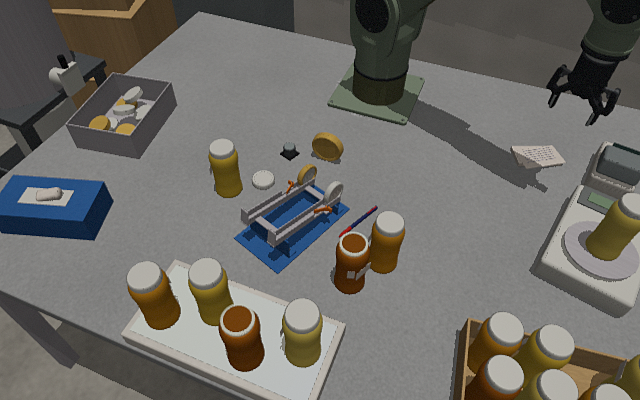

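View pics/top0.png

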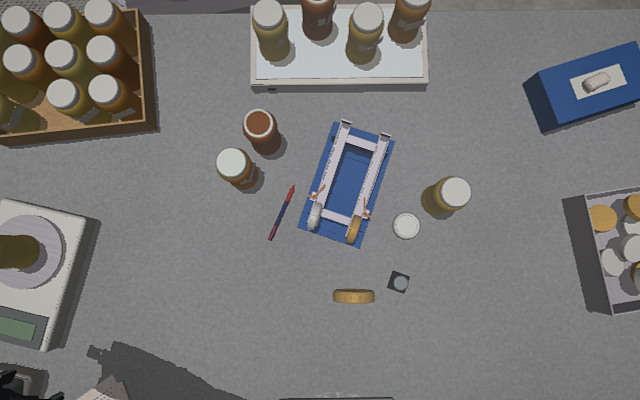

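The scene view shows the rack around (300,215) with the white and gold lids at its robot-side end. In the top view, white is in the left gutter (316,216) and gold in the right (355,229). A bigger gold decoy stands at (353,296), with the loupe at (399,282), the flat lid at (406,226) and the pen at (281,212). The end stops are at (346,124) and (386,136).

Run:
```python
import pickle,cv2
d=pickle.load(open("v0.pkl","rb"))
c=d["top"]["color"][110:310,260:440,::-1]
cv2.imwrite("pics/topc.png",cv2.resize(c,None,fx=3,fy=3,interpolation=cv2.INTER_CUBIC))
c=d["scene"]["color"][120:280,200:420,::-1]
cv2.imwrite("pics/scenec.png",cv2.resize(c,None,fx=3.6,fy=3.6,interpolation=cv2.INTER_CUBIC))
```

```text
(no output)
```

View pics/topc.png

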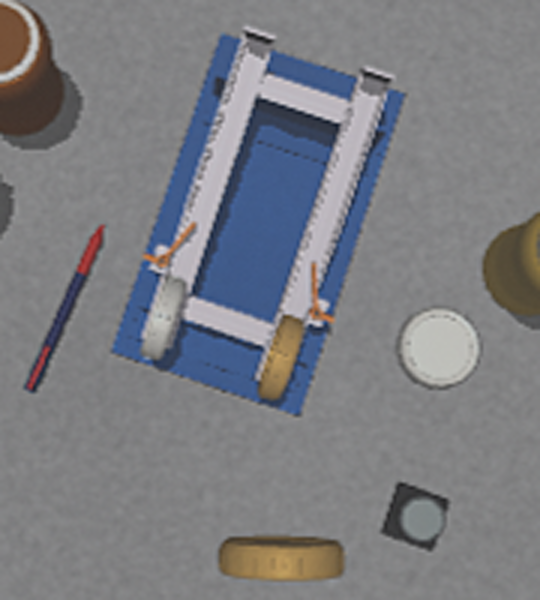

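View pics/scenec.png

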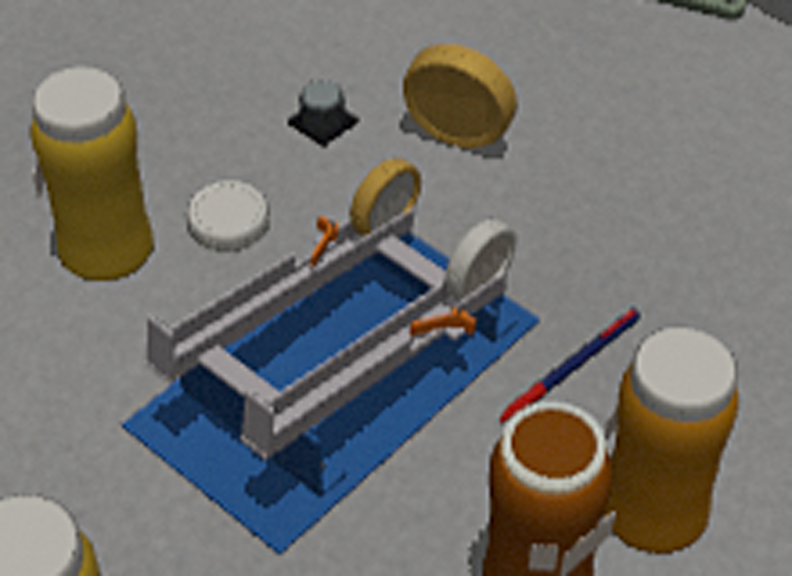

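The crops confirm it: the white lid (crop 165,318) is in the left gutter, gold (282,357) in the right, and both catches are shut. Heading is about -19°. Next I'll triangulate the lids and stops.

```bash
cat > h.py <<'E'
import numpy as np,cv2
def ray(v,p):
    T=v["world_from_camera"];K=v["camera_matrix"]
    d=T[:3,:3]@np.linalg.solve(K,[p[0],p[1],1.]);return T[:3,3],d/np.linalg.norm(d)
def plane(v,p,z):
    o,d=ray(v,p);return o+d*(z-o[2])/d[2]
def tri(rs):
    A=sum(np.eye(3)-np.outer(d,d) for o,d in rs);b=sum((np.eye(3)-np.outer(d,d))@o for o,d in rs)
    x=np.linalg.solve(A,b);return x,[np.linalg.norm(np.cross(x-o,d)) for o,d in rs]
def blobs(m,box,n=3,amin=15):
    k=np.zeros(m.shape,np.uint8);x0,y0,x1,y1=box;k[y0:y1,x0:x1]=m[y0:y1,x0:x1]
    N,_,s,c=cv2.connectedComponentsWithStats(k)
    return sorted([(int(s[i,4]),c[i].round(1),s[i,:4]) for i in range(1,N) if s[i,4]>=amin],key=lambda t:-t[0])[:n]
E
python3 - <<'E'
import pickle;from h import *
d=pickle.load(open("v0.pkl","rb"));T,S=d["top"],d["scene"]
hsv={k:cv2.cvtColor(d[k]["color"],cv2.COLOR_RGB2HSV) for k in d}
I=lambda k,a,b:cv2.inRange(hsv[k],a,b)
gold=((14,90,60),(28,255,255));orange=((5,170,120),(14,255,255));blue=((100,120,40),(125,255,255))
B={}
for k,gb,rb in(("top",(340,200,375,250),(300,150,400,235)),("scene",(290,155,325,190),(270,170,340,225))):
    print(k,"gold",blobs(I(k,*gold),gb),"orange",blobs(I(k,*orange),rb))
print("big",blobs(I("top",*gold),(320,280,385,310)))
# blue plate on z=0
m=I("top",*blue);k=np.zeros_like(m);k[115:255,290:400]=m[115:255,290:400]
m2=cv2.morphologyEx(k,cv2.MORPH_OPEN,np.ones((3,3)))
R=cv2.minAreaRect(cv2.findNonZero(m2));bp=cv2.boxPoints(R);P=np.array([plane(T,p,2) for p in bp]);print(bp.round(1).tolist());print(P.round(1))
for i in range(4):
    e=P[(i+1)%4]-P[i];print(np.linalg.norm(e).round(1),np.degrees(np.arctan2(e[1],e[0])).round(2))
# lid picks from crops
top=lambda x,y:(260+(x-1)/3,110+(y-1)/3);sc=lambda x,y:(200+(x-1.3)/3.6,120+(y-1.3)/3.6)
L={"white ctr":((165,318),(481,263)),"gold ctr":((282,357),(385,198)),"stopL top":((258,33),(260,398)),"stopR top":((378,75),(160,322))}
for n,(a,b) in L.items():
    x,e=tri([ray(T,top(*a)),ray(S,sc(*b))]);print(n,x.round(1),np.round(e,1),"plane z69.5:",plane(T,top(*a),69.5).round(1),"z115",plane(T,top(*a),115).round(1))
print("big gold ctr z40",plane(T,top(282,557),40).round(1),"jars",plane(T,top(530,240),157).round(1))
E
```

```text
top gold [(215, array([353.3, 228.6]), array([347, 215,  14,  28], dtype=int32))] orange []
scene gold [(167, array([305.3, 172.6]), array([297, 164,  20,  21], dtype=int32)), (26, array([321.5, 156.4]), array([317, 155,   8,   5], dtype=int32))] orange []
big [(483, array([353.1, 296. ]), array([333, 289,  41,  14], dtype=int32))]
[[297.0, 227.0], [332.5, 120.5], [394.29998779296875, 141.10000610351562], [358.79998779296875, 247.60000610351562]]
[[ 514.2   84.2    2. ]
 [ 769.    -3.6    2. ]
 [ 716.4 -150.7    2. ]
 [ 464.2  -59.4    2. ]]
269.6 -19.01
156.3 -109.7
268.2 160.08
152.0 70.8
white ctr [535.6  42.5  65. ] [0.2 0.2] plane z69.5: [535.4  42.3  69.5] z115 [532.2  42.2 115. ]
gold ctr [505.8 -42.9  68. ] [0.2 0.2] plane z69.5: [505.7 -42.6  69.5] z115 [503.9 -38.7 115. ]
stopL top [735.5 -28.2 115.8] [1.3 1.3] plane z69.5: [748.5 -30.4  69.5] z115 [735.2 -27.  115. ]
stopR top [ 704.2 -113.8  114.5] [1.9 1.9] plane z69.5: [ 715.1 -119.4   69.5] z115 [ 703.4 -111.8  115. ]
big gold ctr z40 [359.3 -41.7  40. ] jars [ 578.1 -203.2  157. ]
```

Heading is about -19.5°. White is at (535.6, 42.5) and gold at (505.8, -42.9), both at z ≈ 69.5, and the 90 mm spacing and stop heights match what was given. I'll go to a hover 62 mm downhill of the white lid with the fingers shut.

Call:
step_arm(
  commands=[
    [[0,-0.65,-0.5,0.08,0,0,-0.05],[0,-1.3,-1.02,0.16,0,0,-0.1],[0,-1.95,-1.55,0.25,0,0,-0.15],[0,-2.6,-2.05,0.33,0,0,-0.2],[0,-3.26,-2.56,0.4,0,0,-0.25]],
  ],
  newtons=20,
)

```text
time: 0.6
tcp_pos: [333.8, 337.9, 283.6]
tcp_rot: [-180.0, -0.0, 157.6]
contact_force: [1.4, 0.8, -0.4]
opening: 12.0
grip_force: 0.0
```

```bash
cat > go.py <<'E'
import sys,numpy as np
from scipy.spatial.transform import Rotation as R
from station import r
s=r.state();h=np.radians(-19.5);H=np.array([np.cos(h),np.sin(h),0]);C={"w":[535.6,42.5,0],"g":[505.8,-42.9,0]}
Rt=R.from_euler("xyz",s["tcp_rot"],degrees=True);p=s["tcp_pos"]
if len(sys.argv)>3:
    t=np.array(C[sys.argv[1]])+float(sys.argv[2])*H;t[2]=float(sys.argv[3])
    D=R.from_euler("xyz",[180,0,160.5],degrees=True)
    print("shift",(Rt.inv().apply(t-p)/50).round(2),"rot",(np.degrees((Rt.inv()*D).as_rotvec())/8).round(2),"mm",np.linalg.norm(t-p).round())
for k in C:
    e=p-C[k];print(k,"u",round(e@H,1),"left",round(e@[-H[1],H[0],0],1))
print(s["time"],p.round(1),s["tcp_rot"].round(2),s["contact_force"].round(2),s["opening"])
E
python3 go.py w -62 250
```

```text
shift [-4.75 -3.98  0.67] rot [-0.   -0.   -0.36] mm 312.0
w u -288.8 left 211.1
g u -289.3 left 301.5
0.6 [333.8 337.9 283.6] [-179.98   -0.    157.58] [ 1.43  0.8  -0.39] 12.047062967408161
```

Call:
step_arm(
  commands=[
    [[0,-0.7,-0.59,0.1,0,0,-0.05],[0,-1.4,-1.18,0.2,0,0,-0.1],[0,-2.1,-1.77,0.3,0,0,-0.2],[0,-2.8,-2.36,0.4,0,0,-0.25],[0,-3.5,-2.95,0.5,0,0,-0.36]],
  ],
)

```text
time: 1.1
tcp_pos: [439.3, 134.5, 258.6]
tcp_rot: [-180.0, -0.0, 160.5]
contact_force: [1.2, 0.9, 0.6]
opening: 0.2
grip_force: 0.0
```

```bash
python3 go.py w -64 220
```

```text
shift [-1.15 -1.09  0.77] rot [-0.   -0.   -0.01] mm 88.0
w u -121.5 left 54.6
g u -121.9 left 145.0
1.1 [439.3 134.5 258.6] [-1.7999e+02 -1.0000e-02  1.6045e+02] [1.22 0.9  0.59] 0.233752905448117
```

Call:
step_arm(
  commands=[
    [[0,-0.4,-0.36,0.25,0,0,0],[0,-0.8,-0.72,0.5,0,0,0],[0,-1.15,-1.09,0.77,0,0,0],[0,-1.15,-1.09,1.3,0,0,0],[0,-1.15,-1.09,1.3,0,0,0]],
  ],
)

```text
time: 1.6
tcp_pos: [474.0, 65.1, 191.8]
tcp_rot: [-179.9, -0.2, 160.4]
contact_force: [-0.8, 0.9, -0.6]
opening: 0.1
grip_force: 0.0
```

```bash
python3 go.py w -62 130.5
python3 - <<'E'
from station import capture
import cv2
c=capture("scene")["color"][120:280,200:420,::-1]
cv2.imwrite("pics/s1.png",cv2.resize(c,None,fx=3.6,fy=3.6,interpolation=cv2.INTER_CUBIC))
E
```

```text
shift [-0.08 -0.01  1.23] rot [-0.01 -0.02 -0.02] mm 61.0
w u -65.6 left 0.7
g u -66.1 left 91.1
1.6 [474.   65.1 191.8] [-179.88   -0.2   160.37] [-0.84  0.92 -0.59] 0.07757589943669038
```

View pics/s1.png

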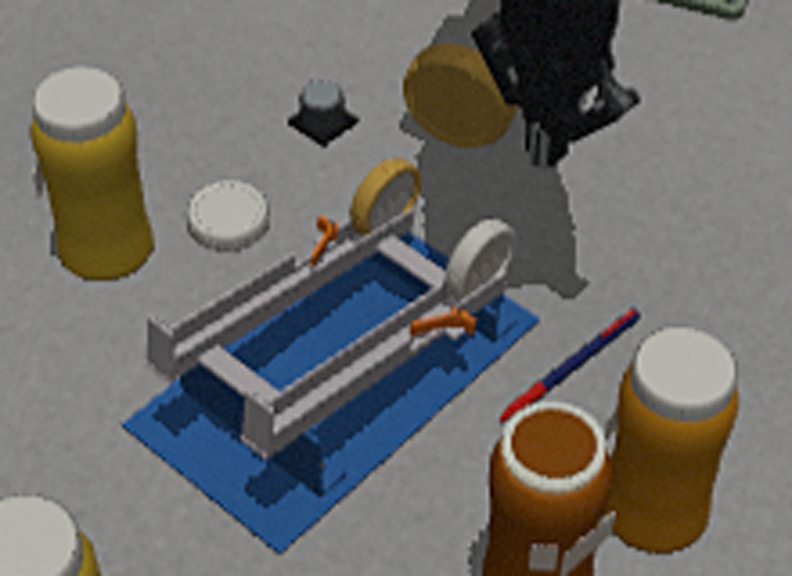

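The shut fingers hang straight behind the white lid, with the tips at (540,158) and all else in place. Descending, then pushing.

Call:
step_arm(
  commands=[
    [[0,0,0,0.45,0,0,0],[0,0,0,0.9,0,0,0],[0,0,0,1.23,0,0,0],[0,0,0,1.23,0,0,0]],
  ],
)

```text
time: 2.05
tcp_pos: [474.4, 66.3, 132.1]
tcp_rot: [-180.0, -0.1, 160.5]
contact_force: [-0.7, -0.2, 1.0]
opening: 0.1
grip_force: 0.0
```

```bash
python3 go.py w -42 130.5
```

```text
shift [-0.47 -0.04  0.03] rot [-0.01 -0.01 -0.  ] mm 24.0
w u -65.6 left 2.0
g u -66.1 left 92.4
2.05 [474.4  66.3 132.1] [-1.7995e+02 -8.0000e-02  1.6049e+02] [-0.69 -0.2   0.96] 0.12970979040749536
```

Call:
step_arm(
  commands=[
    [[0,-0.12,-0.02,0.04,0,0,0],[0,-0.24,-0.04,0.04,0,0,0],[0,-0.36,-0.04,0.03,0,0,0],[0,-0.48,-0.04,0.01,0,0,0],[0,-0.6,-0.04,-0.01,0,0,0]],
  ],
)

```text
time: 2.55
tcp_pos: [502.9, 53.5, 133.3]
tcp_rot: [180.0, 0.0, 160.4]
contact_force: [-0.5, 0.2, 0.9]
opening: 0.0
grip_force: 0.3
```

Call:
step_arm(
  commands=[
    [[0,-0.14,0,-0.025,0,0,0],[0,-0.28,0,-0.05,0,0,0],[0,-0.42,0,-0.075,0,0,0],[0,-0.56,0,-0.1,0,0,0],[0,-0.7,0,-0.125,0,0,0]],
  ],
)

```text
time: 3.05
tcp_pos: [535.7, 41.8, 139.2]
tcp_rot: [-180.0, -0.0, 160.4]
contact_force: [-2.1, 0.4, 1.7]
opening: 0.2
grip_force: 0.8
```

```bash
python3 go.py w 66 149.5
python3 - <<'E'
from station import capture
import cv2
c=capture("scene")["color"][120:280,200:420,::-1]
cv2.imwrite("pics/s2.png",cv2.resize(c,None,fx=3.6,fy=3.6,interpolation=cv2.INTER_CUBIC))
E
```

```text
shift [-1.31  0.01 -0.21] rot [-0.   -0.   -0.01] mm 66.0
w u 0.3 left -0.7
g u -0.1 left 89.8
3.05 [535.7  41.8 139.2] [-1.7999e+02 -2.0000e-02  1.6042e+02] [-2.11  0.42  1.66] 0.15315264922904434
```

View pics/s2.png

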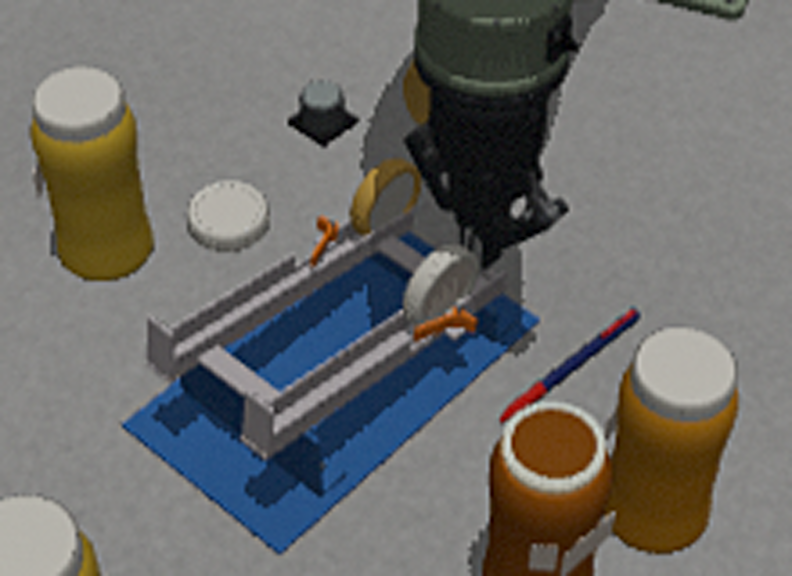

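The white lid (441,285) is rolling upright ahead of the finger and reaching the catch. I'll keep pushing up the slope.

Call:
step_arm(
  commands=[
    [[0,-0.13,0,-0.023,0,0,0],[0,-0.26,0,-0.046,0,0,0],[0,-0.39,0,-0.07,0,0,0],[0,-0.52,0,-0.092,0,0,0],[0,-0.65,0,-0.115,0,0,0]],
  ],
)

```text
time: 3.6
tcp_pos: [566.4, 30.9, 145.0]
tcp_rot: [-180.0, -0.0, 160.4]
contact_force: [-2.0, 0.1, 1.4]
opening: 0.1
grip_force: 0.9
```

Call:
step_arm(
  commands=[
    [[0,-0.13,0,-0.023,0,0,0],[0,-0.26,0,-0.046,0,0,0],[0,-0.39,0,-0.07,0,0,0],[0,-0.52,0,-0.092,0,0,0],[0,-0.65,0,-0.115,0,0,0]],
  ],
)

```text
time: 4.1
tcp_pos: [597.1, 20.0, 150.7]
tcp_rot: [-180.0, 0.0, 160.4]
contact_force: [-1.4, 1.3, 1.4]
opening: -0.1
grip_force: 0.2
```

Call:
step_arm(
  commands=[
    [[0,0,0,0,0,0,0],[0,0,0,0,0,0,0]],
  ],
)

```text
time: 4.3
tcp_pos: [596.5, 20.2, 150.6]
tcp_rot: [-180.0, -0.0, 160.4]
contact_force: [0.5, -0.0, 0.1]
opening: 0.0
grip_force: 0.0
```

```bash
python3 go.py w 66 149.5
python3 - <<'E'
from station import capture
import cv2
c=capture("scene")["color"][120:280,200:420,::-1]
cv2.imwrite("pics/s3.png",cv2.resize(c,None,fx=3.6,fy=3.6,interpolation=cv2.INTER_CUBIC))
E
```

```text
shift [-0.02  0.01  0.02] rot [-0.   -0.   -0.01] mm 2.0
w u 64.9 left -0.7
g u 64.4 left 89.7
4.3 [596.5  20.2 150.6] [-180.     -0.    160.42] [ 0.47 -0.02  0.07] 0.04173639604990151
```

View pics/s3.png

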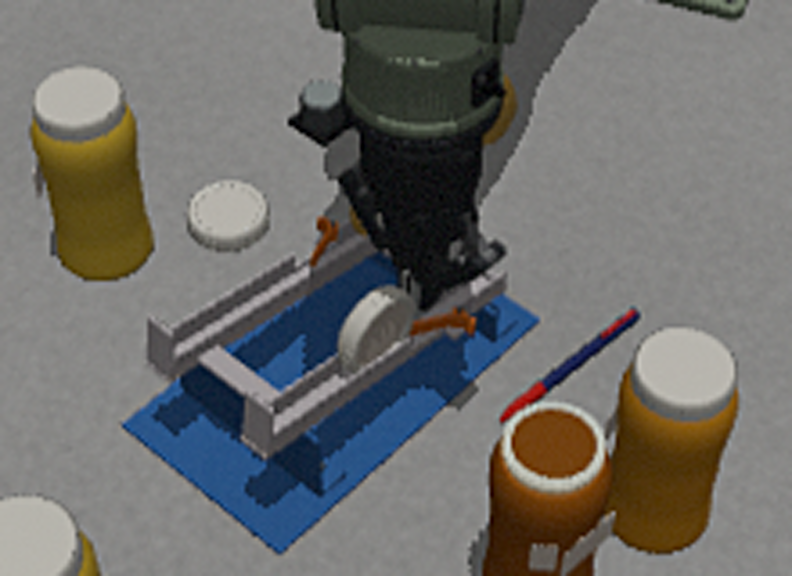

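The white lid (377,328) is past the catch, whose leaf (443,322) looks shut behind it, and the contact force is nil. Backing off slowly, then lifting.

Call:
step_arm(
  commands=[
    [[0,0.08,0,0.014,0,0,0],[0,0.16,0,0.028,0,0,0],[0,0.24,0,0.042,0,0,0],[0,0.36,0,0.056,0,0,0],[0,0.5,0,0.06,0,0,0]],
  ],
)

```text
time: 4.85
tcp_pos: [572.4, 28.8, 147.6]
tcp_rot: [-180.0, -0.0, 160.4]
contact_force: [-0.7, -0.1, 0.0]
opening: -0.3
grip_force: 0.0
```

Call:
step_arm(
  commands=[
    [[0,0.3,0,-0.3,0,0,0],[0,0.7,0,-0.8,0,0,0],[0,1.2,0,-1.3,0,0,0],[0,1.6,0,-1.4,0,0,0],[0,2.1,0,-1.4,0,0,0]],
  ],
)

```text
time: 5.35
tcp_pos: [473.3, 63.9, 218.7]
tcp_rot: [179.9, 0.1, 160.4]
contact_force: [0.3, 1.5, 0.1]
opening: -0.1
grip_force: 0.0
```

```bash
python3 go.py g -64 190
python3 - <<'E'
from station import capture
import cv2
c=capture("scene")["color"][120:280,200:420,::-1]
cv2.imwrite("pics/s4.png",cv2.resize(c,None,fx=3.6,fy=3.6,interpolation=cv2.INTER_CUBIC))
E
```

```text
shift [-0.05 -1.8   0.57] rot [ 0.01  0.01 -0.01] mm 94.0
w u -65.9 left -0.6
g u -66.3 left 89.9
5.35 [473.3  63.9 218.7] [1.7995e+02 1.1000e-01 1.6040e+02] [0.27 1.51 0.13] -0.06976474061152138
```

View pics/s4.png

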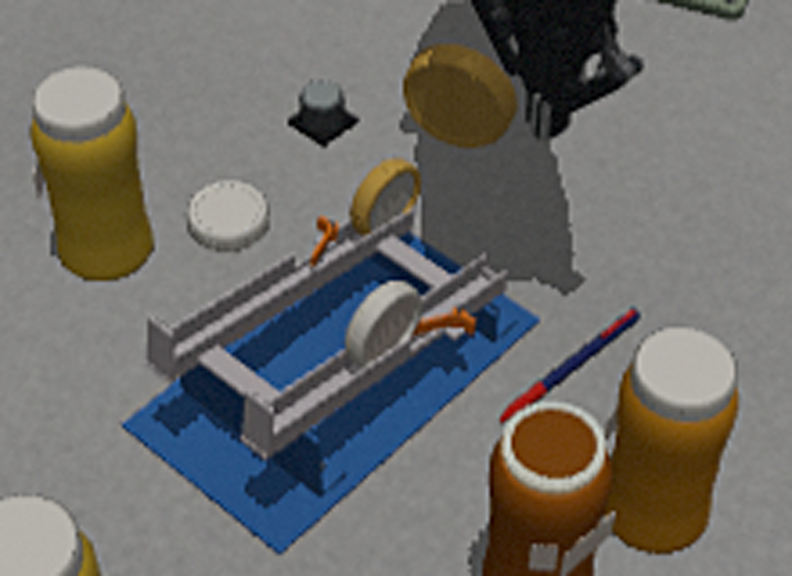

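The white lid (384,325) now rests on the shut catch. Same again for gold: shift 90 mm right, descend, push.

Call:
step_arm(
  commands=[
    [[0,0,-0.6,0,0,0,0],[0,0,-1.2,0,0,0,0],[0,0.02,-1.8,0.3,0,0,0],[0,0.02,-1.8,0.6,0,0,0],[0,0.02,-1.8,0.6,0,0,0]],
  ],
)

```text
time: 5.9
tcp_pos: [442.2, -21.0, 186.7]
tcp_rot: [-180.0, -0.1, 160.4]
contact_force: [0.0, -0.0, 0.6]
opening: -0.2
grip_force: 0.0
```

Call:
step_arm(
  commands=[
    [[0,0,0,0.4,0,0,0],[0,0,0,0.8,0,0,0],[0,0,0,1.13,0,0,0],[0,0,0,1.13,0,0,0]],
  ],
)

```text
time: 6.3
tcp_pos: [442.6, -19.9, 130.4]
tcp_rot: [-180.0, -0.1, 160.5]
contact_force: [-0.1, 0.5, -0.4]
opening: -0.2
grip_force: 0.0
```

```bash
python3 go.py g -42 130.5
```

```text
shift [-0.51 -0.01 -0.  ] rot [-0.   -0.01  0.  ] mm 25.0
w u -66.8 left -89.9
g u -67.3 left 0.6
6.3 [442.6 -19.9 130.4] [-1.7997e+02 -1.0000e-01  1.6050e+02] [-0.15  0.54 -0.42] -0.1879037930804511
```

Call:
step_arm(
  commands=[
    [[0,-0.13,0,0,0,0,0],[0,-0.26,0,0,0,0,0],[0,-0.39,-0.01,-0.01,0,0,0],[0,-0.52,-0.01,-0.03,0,0,0],[0,-0.65,-0.01,-0.05,0,0,0]],
  ],
)

```text
time: 6.8
tcp_pos: [474.0, -32.4, 134.1]
tcp_rot: [180.0, 0.0, 160.4]
contact_force: [0.1, -0.3, 0.3]
opening: -0.1
grip_force: 0.2
```

Call:
step_arm(
  commands=[
    [[0,-0.14,0,-0.025,0,0,0],[0,-0.28,0,-0.05,0,0,0],[0,-0.42,0,-0.075,0,0,0],[0,-0.56,0,-0.1,0,0,0],[0,-0.7,0,-0.125,0,0,0]],
  ],
)

```text
time: 7.3
tcp_pos: [506.8, -44.0, 140.0]
tcp_rot: [-180.0, -0.0, 160.4]
contact_force: [-2.0, 0.6, 2.1]
opening: 0.0
grip_force: 1.1
```

Call:
step_arm(
  commands=[
    [[0,-0.13,0,-0.023,0,0,0],[0,-0.26,0,-0.046,0,0,0],[0,-0.39,0,-0.07,0,0,0],[0,-0.52,0,-0.092,0,0,0],[0,-0.65,0,-0.115,0,0,0]],
  ],
)

```text
time: 7.8
tcp_pos: [537.5, -54.9, 145.8]
tcp_rot: [-180.0, -0.0, 160.4]
contact_force: [-2.2, 1.6, 1.1]
opening: -0.5
grip_force: 0.9
```

```bash
python3 go.py g 66 150.5
```

```text
shift [-0.64  0.02 -0.09] rot [-0.   -0.   -0.01] mm 32.0
w u 34.3 left -91.2
g u 33.9 left -0.7
7.8 [537.5 -54.9 145.8] [-180.     -0.    160.42] [-2.16  1.57  1.14] -0.5288034421794505
```

Call:
step_arm(
  commands=[
    [[0,-0.13,0,-0.023,0,0,0],[0,-0.26,0,-0.046,0,0,0],[0,-0.39,0,-0.07,0,0,0],[0,-0.52,0,-0.092,0,0,0],[0,-0.65,0,-0.115,0,0,0]],
  ],
)

```text
time: 8.3
tcp_pos: [568.2, -65.8, 151.5]
tcp_rot: [-180.0, 0.0, 160.4]
contact_force: [-0.1, -0.7, 0.6]
opening: -0.0
grip_force: 0.1
```

Call:
step_arm(
  commands=[
    [[0,0,0,0,0,0,0],[0,0,0,0,0,0,0],[0,0.06,0,0.011,0,0,0],[0,0.12,0,0.022,0,0,0],[0,0.2,0,0.035,0,0,0]],
  ],
)

```text
time: 8.8
tcp_pos: [557.8, -62.1, 149.6]
tcp_rot: [-180.0, -0.0, 160.4]
contact_force: [-0.0, 0.8, 0.2]
opening: 0.2
grip_force: 0.0
```

```bash
python3 go.py
python3 - <<'E'
from station import capture
import cv2
c=capture("scene")["color"][120:280,200:420,::-1]
cv2.imwrite("pics/s5.png",cv2.resize(c,None,fx=3.6,fy=3.6,interpolation=cv2.INTER_CUBIC))
E
```

```text
w u 55.8 left -91.2
g u 55.4 left -0.7
8.8 [557.8 -62.1 149.6] [-1.7999e+02 -1.0000e-02  1.6044e+02] [-0.05  0.76  0.18] 0.23426553072269102
```

View pics/s5.png

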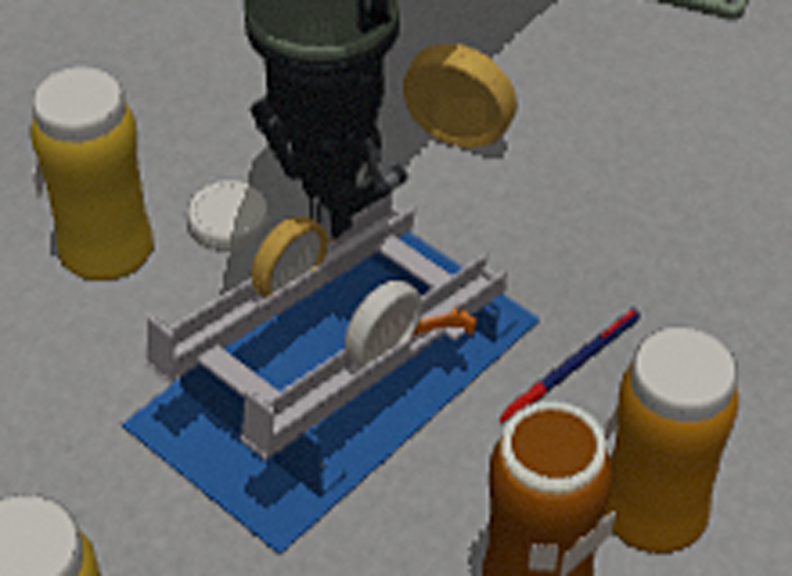

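The gold lid (290,258) is up at the level of the white one, and the finger hides its catch. Retreat and take a last look.

Call:
step_arm(
  commands=[
    [[0,0.08,0,0.014,0,0,0],[0,0.16,0,0.028,0,0,0],[0,0.24,0,0.042,0,0,0],[0,0.36,0,0.056,0,0,0],[0,0.5,0,0.06,0,0,0]],
  ],
)

```text
time: 9.35
tcp_pos: [534.1, -53.7, 146.6]
tcp_rot: [-180.0, -0.0, 160.4]
contact_force: [0.2, 1.0, -0.8]
opening: -0.0
grip_force: 0.0
```

Call:
step_arm(
  commands=[
    [[0,0.3,0,-0.3,0,0,0],[0,0.7,0,-0.8,0,0,0],[0,1.2,0,-1.3,0,0,0],[0,1.6,0,-1.9,0,0,0],[0,2.1,0,-2.3,0,0,0]],
  ],
)

```text
time: 9.85
tcp_pos: [434.8, -18.4, 263.1]
tcp_rot: [180.0, 0.1, 160.4]
contact_force: [0.9, 0.9, 0.9]
opening: -0.0
grip_force: 0.0
```

Call:
step_arm(
  commands=[
    [[0,0.4,0,0,0,0,0],[0,0.4,0,0,0,0,0],[0,0.4,0,0,0,0,0],[0,0.4,0,0,0,0,0]],
  ],
)

```text
time: 10.25
tcp_pos: [417.2, -12.1, 261.5]
tcp_rot: [-180.0, 0.0, 160.4]
contact_force: [-0.3, 0.1, 0.2]
opening: -0.0
grip_force: 0.0
```

```bash
python3 go.py
python3 - <<'E'
from station import capture
import cv2,numpy as np
f=lambda n,y,x:cv2.resize(capture(n)["color"][y:y+130,x:x+130,::-1],(400,400),interpolation=cv2.INTER_CUBIC)
cv2.imwrite("pics/s6.png",np.hstack([f("scene",150,230),f("top",120,285)]))
E
```

```text
w u -93.4 left -91.0
g u -93.8 left -0.6
10.25 [417.2 -12.1 261.5] [-179.99    0.    160.41] [-0.32  0.14  0.23] -0.014612530577966569
```

View pics/s6.png

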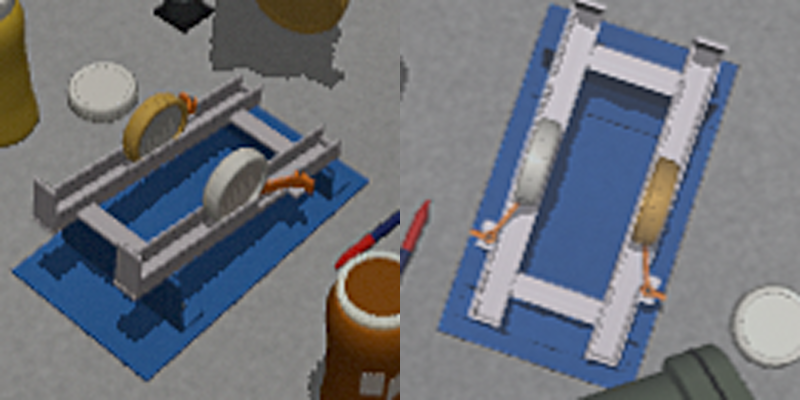

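In the final view both lids stand upright uphill of their catches (top view: white at 540,162, gold at 658,203). Both orange leaves point into the gutters behind them, and the robot is clear. Handing in.

```bash
python3 -c "
from station import job
print(job.job_done())"
```

```text
the job is handed in; nothing more can be done
None
```

I rolled both lids up past their catches and handed the job in; the last pictures showed both standing on edge behind shut catches and the arm clear, but no verdict came back.

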